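# Lock the red lid onto the red jar of sorted puzzle pieces

### The job

The red puzzle pieces are all sorted: close the red-collared jar with the red lid. Lower the lid so that its lugs drop through the two slots of the collar, turn it clockwise (seen from above) until its bar points at the white marks and the lugs are locked under the collar, and let go. Leave the blue lid where it is.

Things in the scene. Friction and masses are not known exactly. Their poses are not given: they have to be found in the camera images.
- red_lid_bar (a point): Grip point of the loose red lid: disc 112 mm wide, 6 thick, with a white upright bar on top, 80 mm long (x), 18 wide (y), 38 high. Point: on the axis, in the bar, 22 mm above the disc, 46 above the lid's foot. Under the disc: neck radius 32, 18 deep; at its foot 2 lugs under the bar's ends, 16 wide, 7 thick, out to radius 50. Stands on the table, z up, 0.1-0.2 kg; half a turn is the same.
- red_jar_mouth (a point): Mouth centre at the top of the red collar (134 mm wide) of a fixed clear jar 115 mm high. Opening radius 40; two slots 60 deg wide, out to radius 58, centred 60 deg anticlockwise of +x and -x. White rim marks on +x and -x: the bar points there when locked; stops 3 deg beyond. Collar 7 mm thick. The lowered lid's disc rests on it, its grip point 28 mm above this point. Play: 4 mm up, 8 mm sideways. z up.
- blue_lid_bar (a point): Grip point of the loose blue lid: same shape as the red lid, blue disc, white bar. Not wanted now, stays where it is.
- blue_jar_mouth (a point): Mouth centre of the jar with the blue collar and blue pieces, a fixture like the red-collared jar. Not wanted now.
Not all that is in view belongs to the job. Leave any green or pink look-alike of the part that bears red_lid_bar alone.

How it is judged:
By the outcome, as a careful person would: the job done as asked, in the order asked, and still so for the second after the job is handed in, with the robot touching nothing.
It also fails if it takes over 38 s, if anything falls off the work surface, if the arm or the gripper's body presses on something with over 40 N, if the wrist force passes 120 N, or if a joint passes its speed limit or range.

### The arm

A 7-joint arm with a two-finger parallel gripper is mounted at the origin on the work surface. World frame = base frame: x ahead of the robot, y to its left, z up, the work surface at z = 0. Lengths are in mm, angles in degrees, forces in N, time in s.
With the tool pointing down it reaches from about 350 to 900 mm from the base axis. Payload 7.2 kg.
Tool frame: the origin (TCP) lies on the mounting face of the last link; the fingertips stand 173 mm ahead of it and the grasp point (between the pads) lies 155 mm ahead of it; z points along the fingers, y is the line along which they close (so a half turn about z gives the same grasp; the last joint's range is limited). The gripper opens to 85 mm and grips with 20 to 120 N. Pads are 22 mm wide; open, the fingers measure 114 mm over their backs; the gripper's body (76 mm by 85 mm) begins 54 mm behind the grasp point. The pads swing forward as they close: fully open they stand 13 mm farther back than shut.
Start: joints at [61.524, 23.554, -0.728, 91.456, 0.321, 64.991, -4.71], TCP at [259.849, -568.42, 404.697] pointing down, gripper open.
Joint ranges: [-169.25, 169.25], [-16.82, 113.86], [-84.01, 82.57], [7.8, 145.47], [-59.2, 239.2], [7.22, 106.19], [-163.78, 163.78]. Speed limits (degrees/s): [136.94, 136.94, 172.46, 172.46, 180, 180, 180].

### API

Orientations are given as [roll, pitch, yaw] about the fixed x, y, z axes, in that order (R = Rz(yaw) Ry(pitch) Rx(roll)).
In Python, from station import robot gives the robot as it stands.
- The arm moves only by the tool servo_tool, never from a script. Its argument "moves" is a list that holds one entry, the list of rows, each a list of 7 numbers: the shift along the tool's x, y, z in m, then the turn, a rotation vector about the tool's x, y, z in rad, then the opening, from 0 (shut) to 1 (fully open). A call has exactly 5 rows; each row shifts and turns the commanded pose from where the row before left it, along the tool's axes as they then stand; what a row does not reach is not made up. A row lasts 1/10 s, in which the tool goes at most 50 mm and 8.59 degrees, less where a joint would pass 70% of its speed; a pose out of reach is approached as far as the arm can. A call with a gripper value outside its range is refused whole. The fingers move at their own pace and stop on an object; "squeeze" is the grip in N (left out, the last holds). Time passes only in rows, so rows that do not move let the fingers close, or fill a call up. It gives the time, the measured TCP pose, the force, the opening and the grip force at its end, in the units of the state.
- robot.state(): the state, without advancing time (a new reading comes with each control period).
- robot.snapshot(name): name is "side" or "top" or "wrist"; returns the picture (400x640x3 uint8, red, green, blue); there is no depth.
- robot.calibration(name): a dict with "fx", "fy", "cx", "cy" (pixels), "dist_coeffs" ([k1, k2, p1, p2, k3] as OpenCV has them; the pictures are not rectified), "pose" (4x4, takes a point from camera to world coordinates); the wrist camera has in their place "tool_from_camera" (4x4, takes a point from camera to tool coordinates, whose origin is the TCP and whose axes are the flange's). Camera axes: x right, y down, z forward; pixel columns grow to the right and rows downward; lengths in mm; the calibration is good to about 2 mm. A picture is of the moment at which its call begins: read the wrist's pose just before it. calibration takes no time and is no camera call.
- robot.job_done(): hands the job in; it is judged then, once.
Trained networks look in the newest picture that a camera, given by its name, has taken for a name from the list of things; names that differ only in an ending like _2 or _b are one class to them, and where a whole thing is asked for, a point or a joint stands for the part that bears it (a point fixed in the world has none). Each returns a list of dicts, best first, with "score" (0 to 1); they miss things now and then, are a little off and sometimes report something else, mostly with a low value. They report only what shows in the picture. A call takes as long as a camera call. They do not tell look-alikes from the thing itself.
- robot.boxes_of(target, camera): "box" ([centre column, centre row, width, height] in pixels, round what is visible of it).
- robot.trace(target, camera): "region" (400x640 bool, what is visible of it) and "box" ([centre column, centre row, width, height] in pixels, round what is visible of it).
- robot.landmark_of(target, camera): "at" ([row, column] in pixels: a listed point, or the origin of a listed thing).
The state is a dict: "clock": time; "joint_positions": joint angles; "joint_vel": joint speeds; "joint_torque": joint torques, N m; "tool_pos": TCP position; "ee_rot": TCP orientation; "wrist_force": force on the tool from outside, world axes, zero at the start; "wrist_torque": the same for the moment, N m; "grip_width": finger opening in mm; "grasp_force": force on a finger pad.
Only numpy, scipy, OpenCV 4.12 (cv2) and the standard library are available. Lean on these libraries where they do the work, as an engineer would, in place of code of your own. Each camera call takes 0.05 s, during which the arm holds its last target. There are 200 camera calls.

## Working session

There is one attempt and no reset: what is moved stays moved. The work goes in short steps, Python scripts to look and compute and a tool call to move; the robot and the scene stay as the last step left them, time stands still between calls to the robot, and variables do not carry over. Pictures are saved under pics/ and viewed, at most 10 in all, crops included, and the job is handed in when it is done.

Besides the shell and the picture viewer there is one more tool, called after ">>>" as a command line: name --argument value ..., lists and objects as JSON in quotes. servo_tool: Moves the arm, as the interface text tells. Its arguments: {"type":"object","properties":{"moves":{"type":"array"},"squeeze":{"type":"number"}},"required":["moves"]}

```bash
mkdir -p pics
cat > h.py <<'E'
import numpy as np, cv2
from station import robot
from scipy.spatial.transform import Rotation as Ro
def save(n,f,s=1): 
    p=robot.snapshot(n); cv2.imwrite('pics/'+f,p[:,:,::-1]); return p
def campose(n):
    c=robot.calibration(n)
    if n!='wrist': return c,np.array(c['pose'])
    s=robot.state(); T=np.eye(4); T[:3,:3]=Ro.from_euler('xyz',s['ee_rot'],degrees=True).as_matrix(); T[:3,3]=s['tool_pos']
    return c,T@np.array(c['tool_from_camera'])
def ray(n,rc,cp=None):
    c,P=cp or campose(n)
    K=np.array([[c['fx'],0,c['cx']],[0,c['fy'],c['cy']],[0,0,1.]])
    u=cv2.undistortPoints(np.array([[[rc[1],rc[0]]]],float),K,np.array(c['dist_coeffs']))[0,0]
    return P[:3,3],P[:3,:3]@np.array([u[0],u[1],1])
def atz(n,rc,z,cp=None):
    o,d=ray(n,rc,cp); return o+d*(z-o[2])/d[2]
E
python3 - <<'E'
from h import *
print(robot.state())
ims=[]
for n in ['side','top','wrist']:
    p=save(n,n+'0.png')
    ims.append(p)
    for t,z in [('red_lid_bar',46),('red_jar_mouth',115),('blue_lid_bar',46),('blue_jar_mouth',115)]:
        for d in robot.landmark_of(t,n)[:4]:
            print(n,t,np.round(d['at']),round(d['score'],2),np.round(atz(n,d['at'],z)))
E
```

```text
{'clock': 0.0, 'joint_positions': array([61.52277721, 23.59947493, -0.727724  , 91.50424274,  0.32212768,
       64.99156521, -4.71145448]), 'joint_vel': array([-0.0951284 ,  0.05141657, -0.05451855,  0.03131818,  0.02119421,
        0.01051594, -0.11445237]), 'joint_torque': array([-3.01431157e-05, -6.00622559e+01,  6.82812296e-01, -2.99410701e+01,
        1.40332460e-02,  1.06660774e-02, -2.82463094e-05]), 'tool_pos': array([ 259.75316236, -568.22092723,  403.85742977]), 'ee_rot': array([-1.79907105e+02,  8.03089064e-03,  2.45692982e+01]), 'wrist_force': array([-0.20272294,  0.20274666, -1.09840833]), 'wrist_torque': array([-0.00171163,  0.011541  , -0.00200372]), 'grasp_force': 0.0, 'grip_width': 85.20937997445591}
side red_lid_bar [252. 390.] 0.97 [ 608. -111.   46.]
side red_lid_bar [200. 275.] 0.96 [374.  17.  46.]
side red_lid_bar [252. 315.] 0.86 [ 460. -112.   46.]
side red_lid_bar [304. 234.] 0.81 [ 313. -221.   46.]
side red_jar_mouth [141. 367.] 0.92 [573. 127. 115.]
side blue_lid_bar [140. 365.] 0.7 [581. 200.  46.]
side blue_jar_mouth [ 92. 320.] 0.56 [472. 292. 115.]
top red_lid_bar [144. 373.] 0.93 [ 607. -109.   46.]
top red_lid_bar [241. 318.] 0.81 [375.  20.  46.]
top red_lid_bar [267. 418.] 0.65 [ 316. -210.   46.]
top red_lid_bar [207. 370.] 0.63 [ 454. -101.   46.]
top red_jar_mouth [149. 273.] 0.75 [576. 120. 115.]
top blue_lid_bar [205. 465.] 0.68 [ 460. -322.   46.]
top blue_jar_mouth [198. 196.] 0.9 [466. 290. 115.]
```

View pics/top0.png

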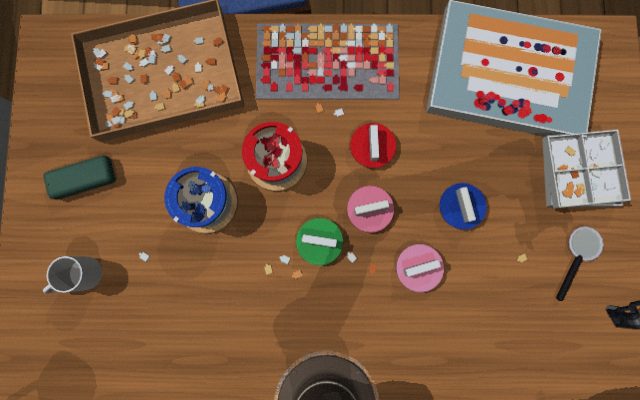

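View pics/side0.png

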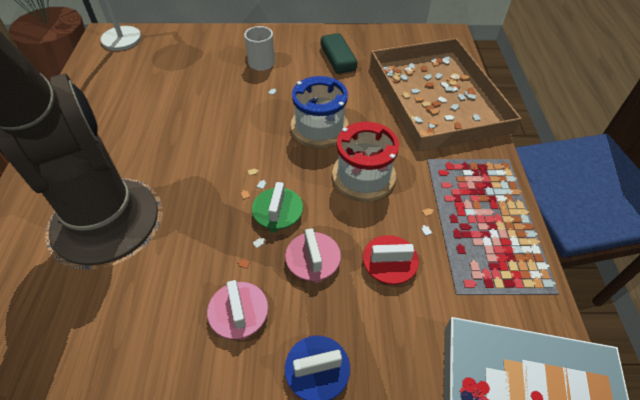

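The top view shows the lids that could be confused: red (373,144), pink (370,209), pink (420,267), green (319,241) and blue (464,207). I choose the red disc at column 373, row 144; the red jar is at (273,150).

Run:
```python
from h import *
p=robot.snapshot('top')
c=p[105:200,230:410]; cv2.imwrite('pics/crop.png',cv2.resize(c,None,fx=4.4,fy=4.4,interpolation=cv2.INTER_CUBIC)[:,:,::-1])
hsv=cv2.cvtColor(p,cv2.COLOR_RGB2HSV)
w=(hsv[...,1]<60)&(hsv[...,2]>140)
m=np.zeros_like(w); m[115:170,345:402]=1
ys,xs=np.nonzero(w&m)
P=np.array([atz('top',(y,x),62)[:2] for y,x in zip(ys,xs)])
mu=P.mean(0);e,v=np.linalg.eigh(np.cov((P-mu).T));print('bar',mu,np.sqrt(e*12),np.degrees(np.arctan2(v[1,1],v[0,1])))
m[:]=0; m[112:190,238:308]=1
n,l,s,ce=cv2.connectedComponentsWithStats((w&m).astype(np.uint8))
for i in range(1,n):
    if s[i,4]>3: print('w',ce[i],s[i,4],atz('top',ce[i][::-1],115))
```

```text
bar [ 609.28459396 -110.21537882] [16.9481999  79.22983458] -177.69664462788197
w [290. 129.] 17 [622.52773574  83.74215466 115.        ]
w [282.97014925 157.55223881] 201 [557.25841305  98.50721297 115.        ]
w [252.84210526 171.84210526] 19 [524.81789651 164.7486641  115.        ]
```

View pics/crop.png

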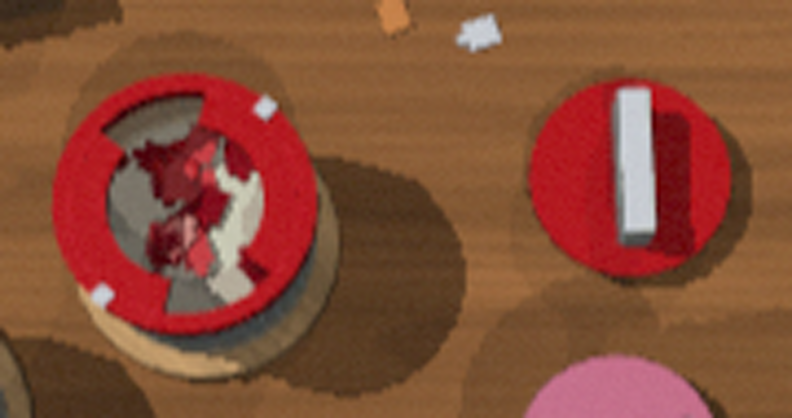

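The crop confirms red jar (rim marks at crop (265,107) and (103,295), slots at top and bottom) and red lid with a bar nearly along x. Bar is at (609,-110) with yaw 2.3°. Mouth is at (574,124) with marks at -39.7°, so slots at 20.3°.

>>> servo_tool --moves '[[[0.0423,-0.0226,0,0,0,0,1],[0.0423,-0.0226,0,0,0,0,1],[0.0423,-0.0226,0,0,0,0,1],[0.0423,-0.0226,0,0,0,0,1],[0.0423,-0.0226,0,0,0,0,1]]]'

```text
clock: 1.3
tool_pos: [406.1, -376.1, 405.0]
ee_rot: [180.0, -0.0, 24.6]
wrist_force: [0.5, -1.8, 0.1]
grip_width: 85.3
grasp_force: 0.0
```

>>> servo_tool --moves '[[[0.0423,-0.0226,0,0,0,0,1],[0.0423,-0.0226,0,0,0,0,1],[0.0423,-0.0226,0,0,0,0,1],[0.0423,-0.0226,0,0,0,0,1],[0.0423,-0.0226,0,0,0,0,1]]]'

```text
clock: 1.8
tool_pos: [551.5, -185.4, 405.0]
ee_rot: [180.0, -0.0, 24.6]
wrist_force: [0.7, -0.6, -0.1]
grip_width: 85.3
grasp_force: 0.0
```

>>> servo_tool --moves '[[[0.0423,-0.0226,0,0,0,0,1],[0.0423,-0.0226,0,0,0,0,1],[0,0,0.035,0,0,0.13,1],[0,0,0.035,0,0,0.13,1],[0,0,0.03,0,0,0.13,1]]]'

```text
clock: 2.3
tool_pos: [608.6, -110.2, 303.1]
ee_rot: [180.0, 0.0, 2.0]
wrist_force: [-0.1, -0.3, -0.1]
grip_width: 85.3
grasp_force: 0.0
```

Run:
```python
from h import *
s=robot.state();print(s['clock'],s['tool_pos'],s['ee_rot'],s['joint_positions'])
cp=campose('wrist'); p=save('wrist','w1.png')
for d in robot.landmark_of('red_lid_bar','wrist')[:4]: print(d['at'],d['score'],atz('wrist',d['at'],46,cp))
for d in robot.landmark_of('red_jar_mouth','wrist')[:4]: print(d['at'],d['score'],atz('wrist',d['at'],115,cp))
hsv=cv2.cvtColor(p,cv2.COLOR_RGB2HSV)
w=((hsv[...,1]<60)&(hsv[...,2]>140)).astype(np.uint8)
n,l,st,ce=cv2.connectedComponentsWithStats(w)
for i in range(1,n):
    if st[i,4]>300:
        ys,xs=np.nonzero(l==i); ys,xs=ys[::3],xs[::3]
        P=np.array([atz('wrist',(y,x),62,cp)[:2] for y,x in zip(ys,xs)])
        mu=P.mean(0);e,v=np.linalg.eigh(np.cov((P-mu).T));print(ce[i],st[i],mu,np.sqrt(e*12),np.degrees(np.arctan2(v[1,1],v[0,1])))
```

```text
2.3 [ 608.62550072 -110.24645036  303.08174084] [1.79994212e+02 3.04128397e-02 1.96426701e+00] [ 11.98232276  28.96015362  -8.55733814  97.95597969   5.15396891
  53.49550833 -86.62725626]
[202.6, 317.3] 0.75 [ 612.99418113 -113.97452656   46.        ]
[363.8, 300.0] 0.58 [ 453.88787248 -104.12102942   46.        ]
[211.53324367  17.15087837] [    0     0   413    40 11897] [734.65844964 -43.95651958] [ 17.48415433 260.09872888] 90.13053407779098
[573.56699495  56.24828301] [  484     0   156   133 15434] [ 722.87560593 -274.64866692] [ 65.65177245 105.66980376] 79.98538636174898
[216.98175788  78.6119403 ] [201  65  33  27 603] [698.40668767 -47.82057107] [12.50749805 18.00337765] 109.41378179207224
[314.48677057 203.14389271] [ 302  148   26  112 2759] [ 617.33280785 -111.57838543] [17.32124979 81.62179019] -178.21237952629755
[ 60.55885998 230.33415944] [  23  185   66   83 2421] [589.53735223  78.99319999] [34.85202605 51.09581922] -163.94803417031758
[321.00615385 308.54461538] [298 300  49  25 325] [ 529.47780853 -119.87579674] [ 9.922331  35.2510821] 67.56648789136474
[306.75014663 352.21231672] [ 255  334   88   37 1705] [ 483.86731682 -109.78211753] [31.55370277 67.76228813] 96.38754197184514
```

View pics/w1.png

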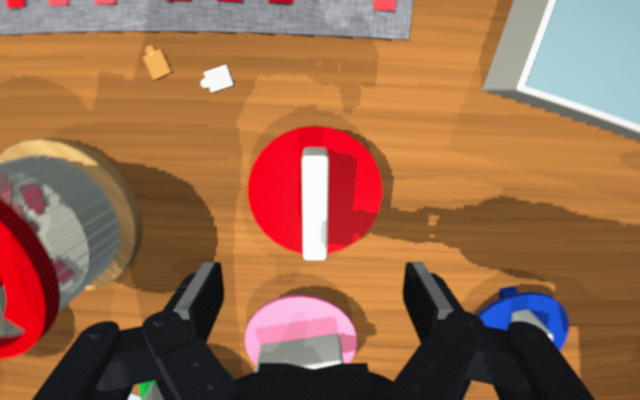

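The wrist view shows the red lid centred at (315,190) with the bar upright between the open fingers. I descend to TCP z ≈ 205.

>>> servo_tool --moves '[[[0.0015,0.001,0.03,0,0,0,1],[0,0,0.03,0,0,0,1],[0,0,0.02,0,0,0,1],[0,0,0.012,0,0,0,1],[0,0,0.006,0,0,0,1]]]'

```text
clock: 2.95
tool_pos: [610.8, -111.9, 207.3]
ee_rot: [180.0, -0.1, 2.3]
wrist_force: [-0.5, -0.2, 0.2]
grip_width: 85.6
grasp_force: 0.0
```

>>> servo_tool --moves '[[[0,0,0,0,0,0,0],[0,0,0,0,0,0,0],[0,0,0,0,0,0,0],[0,0,0,0,0,0,0],[0,0,0,0,0,0,0]]]' --squeeze 70

```text
clock: 3.45
tool_pos: [610.6, -111.7, 207.6]
ee_rot: [180.0, -0.1, 2.2]
wrist_force: [-0.3, 0.1, -0.2]
grip_width: 16.8
grasp_force: 68.3
```

>>> servo_tool --moves '[[[0,0,0,0,0,0,0],[0,0,0,0,0,0,0],[0,0,0,0,0,0,0],[0,0,0,0,0,0,0],[0,0,0,0,0,0,0]]]'

```text
clock: 3.95
tool_pos: [610.6, -111.6, 207.5]
ee_rot: [180.0, -0.1, 2.2]
wrist_force: [0.0, -0.1, 6.4]
grip_width: 16.6
grasp_force: 69.3
```

>>> servo_tool --moves '[[[0,0,-0.02,0,0,0,0],[0,0,-0.035,0,0,0,0],[0,0,-0.035,0,0,0,0],[0,0,-0.035,0,0,0,0],[0,0,-0.025,0,0,0,0]]]'

```text
clock: 4.45
tool_pos: [610.3, -111.7, 358.9]
ee_rot: [180.0, -0.1, 2.2]
wrist_force: [0.7, 0.4, -1.6]
grip_width: 17.2
grasp_force: 68.4
```

>>> servo_tool --moves '[[[-0.0047,-0.0395,0,0,0,0,0],[-0.0047,-0.0395,0,0,0,0,0],[-0.0047,-0.0395,0,0,0,0,0],[-0.0047,-0.0395,0,0,0,0,0],[-0.0047,-0.0395,0,0,0,0,0]]]'

```text
clock: 4.95
tool_pos: [578.5, 86.1, 356.5]
ee_rot: [180.0, 0.0, 2.2]
wrist_force: [0.2, 0.5, -1.2]
grip_width: 17.0
grasp_force: 68.5
```

>>> servo_tool --moves '[[[-0.0047,-0.0395,0,0,0,0,0],[0,0,0,0,0,-0.105,0],[0,0,0,0,0,-0.105,0],[0,0,0,0,0,-0.106,0],[0,0,0,0,0,0,0]]]'

```text
clock: 5.45
tool_pos: [572.7, 124.0, 356.3]
ee_rot: [-180.0, 0.1, 20.4]
wrist_force: [0.2, -0.1, -1.3]
grip_width: 17.1
grasp_force: 68.6
```

Run:
```python
from h import *
s=robot.state();print(s['clock'],s['tool_pos'],s['ee_rot'],s['joint_positions'],s['wrist_force'],s['grip_width'])
a=save('side','s2.png'); b=save('wrist','w2.png'); 
cv2.imwrite('pics/c2.png',np.hstack([cv2.resize(a[20:220,270:470],(400,400)),cv2.resize(b,(400,250))[:, :] if 0 else cv2.resize(b[:,120:520],(400,400))])[:,:,::-1])
for n in ['side','top']:
    if n=='top': p=robot.snapshot('top')
    for d in robot.landmark_of('red_lid_bar',n)[:6]: print(n,d['at'],d['score'],atz(n,d['at'],s['tool_pos'][2]-161.5))
```

```text
5.45 [572.69207412 124.03563556 356.2879141 ] [-1.79991276e+02  5.07154619e-02  2.04280089e+01] [ -4.21297395  23.48664031 -16.81638177  99.36801181   7.77596378
  58.33510919 -93.38398583] [ 0.15779897 -0.08020935 -1.33928842] 17.127871129525
side [116.0, 368.8] 0.71 [569.30748481 117.16038455 194.7879141 ]
side [250.8, 314.1] 0.64 [ 458.26261362 -200.44207751  194.7879141 ]
side [200.9, 276.6] 0.64 [ 393.88158733 -100.2226381   194.7879141 ]
side [301.4, 235.0] 0.6 [ 342.59732858 -286.23652066  194.7879141 ]
top [209.1, 372.6] 0.83 [434.07961371 -91.34960789 194.7879141 ]
top [267.8, 418.3] 0.82 [ 317.15028684 -180.99878518  194.7879141 ]
```

View pics/c2.png

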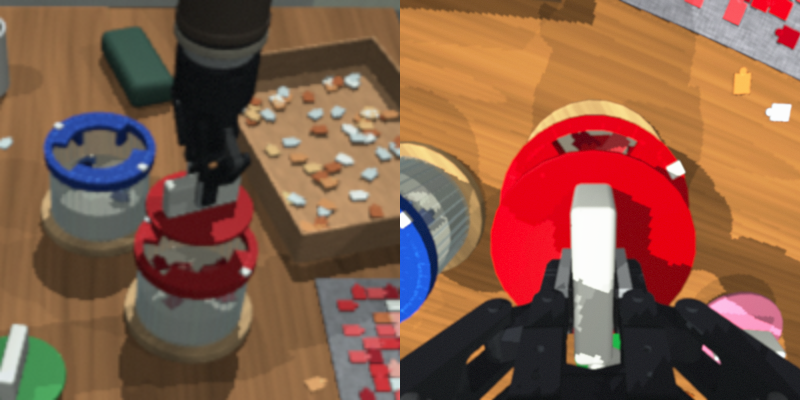

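The view shows the lid held level over the red collar, with its bar in line with the visible slot. I lower it in small steps.

>>> servo_tool --moves '[[[0.001,0,0.015,0,0,0,0],[0,0,0.01,0,0,0,0],[0,0,0.006,0,0,0,0],[0,0,0.004,0,0,0,0],[0,0,0.003,0,0,0,0]]]'

```text
clock: 6.2
tool_pos: [573.8, 124.4, 318.1]
ee_rot: [-180.0, 0.0, 20.3]
wrist_force: [-0.6, 0.4, -0.8]
grip_width: 16.6
grasp_force: 68.6
```

>>> servo_tool --moves '[[[0,0,0.003,0,0,0,0],[0,0,0.002,0,0,0,0],[0,0,0.002,0,0,0,0],[0,0,0.001,0,0,0,0],[0,0,0,0,0,0,0]]]'

```text
clock: 6.7
tool_pos: [573.8, 124.4, 310.7]
ee_rot: [180.0, -0.0, 20.3]
wrist_force: [0.0, -0.1, -1.1]
grip_width: 16.9
grasp_force: 68.6
```

>>> servo_tool --moves '[[[0,0,0.002,0,0,0,0],[0,0,0.001,0,0,0,0],[0,0,0.001,0,0,0,0],[0,0,0.001,0,0,0,0],[0,0,0,0,0,0,0]]]'

```text
clock: 7.2
tool_pos: [573.8, 124.4, 305.5]
ee_rot: [180.0, 0.0, 20.3]
wrist_force: [-0.6, 0.1, -1.9]
grip_width: 16.9
grasp_force: 68.6
```

>>> servo_tool --moves '[[[0,0,0.0005,0,0,0,0],[0,0,0.0005,0,0,0,0],[0,0,0,0,0,0,0],[0,0,0,0,0,0,0],[0,0,0,0,0,0,0]]]'

```text
clock: 7.7
tool_pos: [573.8, 124.4, 304.7]
ee_rot: [180.0, -0.0, 20.3]
wrist_force: [-0.7, -0.3, -1.3]
grip_width: 16.7
grasp_force: 68.6
```

>>> servo_tool --moves '[[[0,0,0,0,0,0.08,0],[0,0,0,0,0,0.08,0],[0,0,0,0,0,0.08,0],[0,0,0,0,0,0.08,0],[0,0,0,0,0,0.08,0]]]'

```text
clock: 8.2
tool_pos: [573.8, 124.5, 304.7]
ee_rot: [-180.0, -0.0, -2.8]
wrist_force: [-0.1, -0.1, -1.3]
grip_width: 16.7
grasp_force: 68.6
```

```bash
python3 -c "
from h import *
s=robot.state();print(s['joint_positions'],s['wrist_force'],s['wrist_torque'])"
```

```text
[  -8.75312657   26.30472374  -10.91001732  102.33053886    6.11401208
   51.93008331 -115.11147484] [-0.11419986 -0.13723215 -1.26587887] [ 0.03754303  0.0070284  -0.03329459]
```

>>> servo_tool --moves '[[[0,0,0,0,0,0.08,0],[0,0,0,0,0,0.08,0],[0,0,0,0,0,0.08,0],[0,0,0,0,0,0.08,0],[0,0,0,0,0,0.08,0]]]'

```text
clock: 8.7
tool_pos: [573.8, 124.5, 304.7]
ee_rot: [-180.0, -0.0, -25.7]
wrist_force: [-0.3, -0.6, -1.0]
grip_width: 17.0
grasp_force: 68.6
```

>>> servo_tool --moves '[[[0,0,0,0,0,0.07,0],[0,0,0,0,0,0.06,0],[0,0,0,0,0,0.06,0],[0,0,0,0,0,0.05,0],[0,0,0,0,0,0,0]]]'

```text
clock: 9.2
tool_pos: [573.8, 124.6, 304.7]
ee_rot: [-180.0, -0.0, -39.3]
wrist_force: [-0.2, -0.8, -1.5]
grip_width: 17.2
grasp_force: 68.6
```

Run:
```python
from h import *
s=robot.state();print(s['clock'],s['ee_rot'],s['joint_positions'][6],s['wrist_force'],s['wrist_torque'])
cp=campose('wrist')
a=save('side','s3.png'); b=save('wrist','w3.png')
cv2.imwrite('pics/c3.png',np.hstack([cv2.resize(a[60:220,290:450],(400,400)),cv2.resize(b[:,120:520],(400,400))])[:,:,::-1])
```

```text
9.2 [-1.79996396e+02 -6.99136732e-03 -3.92860962e+01] -147.48212805748813 [-0.23067578 -0.80994139 -1.4501377 ] [ 0.00351503  0.01834854 -0.02830008]
```

View pics/c3.png

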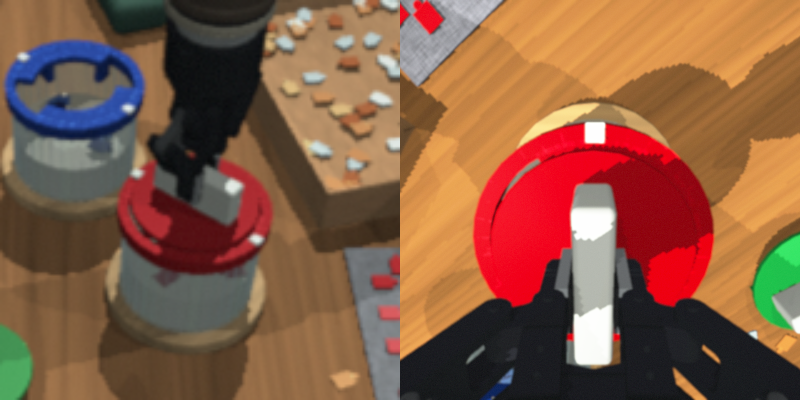

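The bar points at the white rim mark in both views, and the disc sits in the collar. I nudge it slightly, release and back off.

>>> servo_tool --moves '[[[0,0,0.0005,0,0,0.008,0],[0,0,0.0005,0,0,0,0],[0,0,0,0,0,0,0],[0,0,0,0,0,0,0.3],[0,0,0,0,0,0,0.6]]]'

```text
clock: 9.8
tool_pos: [573.9, 124.4, 303.6]
ee_rot: [-180.0, -0.0, -39.7]
wrist_force: [0.1, 0.2, 0.1]
grip_width: 39.2
grasp_force: 0.0
```

>>> servo_tool --moves '[[[0,0,0,0,0,0,1],[0,0,0,0,0,0,1],[0,0,0,0,0,0,1],[0,0,0,0,0,0,1],[0,0,0,0,0,0,1]]]'

```text
clock: 10.3
tool_pos: [573.8, 124.4, 303.6]
ee_rot: [180.0, 0.0, -39.7]
wrist_force: [-0.2, 1.0, -0.0]
grip_width: 85.5
grasp_force: 0.0
```

>>> servo_tool --moves '[[[0,0,-0.015,0,0,0,1],[0,0,-0.03,0,0,0,1],[0,0,-0.03,0,0,0,1],[0,0,-0.03,0,0,0,1],[0,0,-0.02,0,0,0,1]]]'

```text
clock: 10.8
tool_pos: [574.0, 124.4, 431.1]
ee_rot: [-179.9, -0.1, -39.7]
wrist_force: [0.8, -0.4, 0.2]
grip_width: 85.3
grasp_force: 0.0
```

Run:
```python
from h import *
s=robot.state();print(s['clock'],s['tool_pos'],s['grip_width'])
a=save('side','s4.png'); b=save('wrist','w4.png')
cv2.imwrite('pics/c4.png',np.hstack([cv2.resize(a[60:220,290:450],(400,400)),cv2.resize(b[:,120:520],(400,400))])[:,:,::-1])
```

```text
10.8 [573.97345099 124.4341703  431.08264104] 85.32092461925224
```

View pics/c4.png

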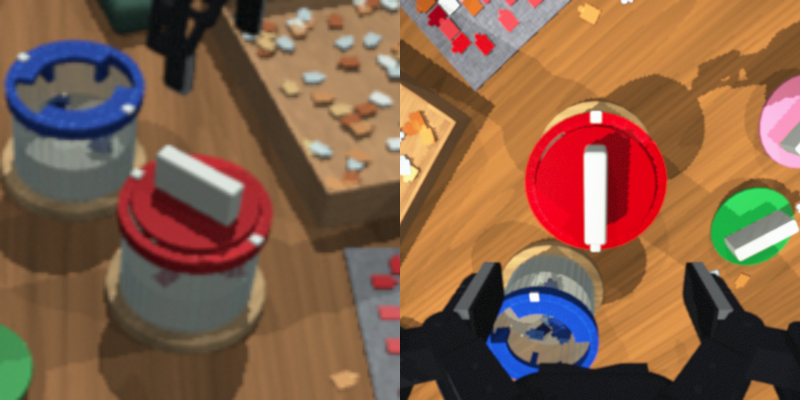

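The lid sits flat with its bar in line with both white marks (crop (596,117) and (595,247)), and the gripper is clear of it.

```bash
python3 -c "
from station import robot
print(robot.job_done())"
```

```text
the job is handed in; nothing more can be done
None
```

The red lid is on the red-collared jar, turned clockwise until its bar lines up with the white marks and released; I left the blue lid alone and handed the job in at about 11 s.

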